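# Reset the bench power supply through its guarded well

### The job

The bench power supply has tripped: with the fingertips, slide the steel guard on its top fully aside, reach into the rectangular well beneath it, press the sunken reset key right down for a moment and let it come up, then slide the guard fully shut over the well again. Do not press the round key in the other well, do not pick anything up, and leave the supply, the jar standing on it and the other things on the bench where they are.

Things in the scene. Friction and masses are not known exactly. Their poses are not given: they have to be found in the camera images.
- supply: Grey bench power supply lying flat, loose but heavy (about 3 kg), 160 (x) x 190 (y) x 62 mm high; black fascia with meter window and knob in front, at -x. Origin: centre of its underside, z up. Top flat, 62 mm above the origin; on the line x = -28 mm: a rectangular well at y = -45 mm, a round one 30 mm wide at y = +21 mm, and a steel guard sliding along y over them.
- reset_well (a point): Centre of the mouth of the rectangular reset well, level with the supply's top (axes as the supply's). Well 36 mm along x, 50 mm along y, 32 mm deep, upright walls: closed fingertips in line with it fit. Beside it, 25 mm before and behind the centre, run the guard's rails, 5 mm high; 5 mm high stops lie 37 mm to -y and 101 mm to +y.
- reset_key_top (a point): Centre of the top of the sunken reset key, a white rectangular key 22 (x) x 32 (y) mm in the rectangular well; at rest its top is 22 mm below the supply's top.
- reset_key (a joint): How far the reset key is pressed down, m: 0 at rest, 0.006 at its stop. Spring: it starts to move at 2 N, reaches the stop at 5 N, and comes up again by itself.
- round_key_top (a point): Centre of the top of the round key (20 mm wide, white) in the round well, 22 mm below the supply's top: not to be pressed.
- round_key (a joint): How far the round key is pressed, m (0 to 0.006), same spring: leave it at 0.
- guard_ridge (a point): Centre of the top of the ridge on the guard, 18 mm above the supply's top; axes as the supply's. Ridge: bar 36 mm along x, 10 mm along y, 14.5 mm high, in the middle of a 48 (x) x 60 (y) mm plate whose upper face is 3.5 mm above the supply's top. Push the ridge sideways to slide the guard.
- slide_guard (a joint): Travel of the guard along the supply's +y, m: 0 fully shut (ridge over the rectangular well's centre), 0.062 fully open, at a stop (it then covers the round well). The rectangular well is wholly clear from 0.055. Starts 0 to 0.014 open, slides with about 1.5 N of friction, stays where it is left.
- small_jar: Small jar, 38 mm wide, 37 mm high, orange with a white lid, standing loose on the rear left part of the supply's top. Origin: centre of its underside. Leave it.
- side_cutters: Side cutters with red handles, 51 x 116 x 13 mm, lying on the bench. Origin: centre of the underside. Leave it.
- hex_bolt: Steel hex bolt, 15 x 40 x 13 mm, lying on the bench. Origin: centre of the underside. Leave it.
- wood_offcut: Wood offcut, 38 x 110 x 18 mm, lying on the bench. Origin: centre of the underside. Leave it.
- tape_measure: Dark grey tape measure, 65 x 80 x 38 mm, on the bench. Origin: centre of the underside. Leave it.
- screwdriver_small: Small yellow and black screwdriver, 16 x 145 x 16 mm, lying on the bench. Origin: centre of the underside. Leave it.
- marker_black: Black and white marker, 14 x 117 x 14 mm, lying on the bench. Origin: centre of the underside. Leave it.
Not all that is in view belongs to the job. What is shaped like the small_jar but pink is not meant.

How it is judged:
By the outcome, as a careful person would: the job done as asked, in the order asked, and still so for the second after the job is handed in, with the robot touching nothing.
It also fails if it takes over 56 s, if anything falls off the work surface, if the arm or the gripper's body presses on something with over 40 N, if the wrist force passes 120 N, or if a joint passes its speed limit or range.

### The arm

A 6-joint arm with a two-finger parallel gripper is mounted at the origin on a cart in front of the work surface, level with it; the furniture and walls round the work are solid. World frame = base frame: x ahead of the robot, y to its left, z up, the work surface at z = 0. Lengths are in mm, angles in rad, forces in N, time in s.
With the tool pointing down it reaches from about 275 to 1000 mm from the base axis. Payload 8.4 kg.
Tool frame: the origin (TCP) lies at the very end of the fingers, on their centre line; the grasp point (between the pads) lies 19 mm behind it; z points along the fingers, y is the line along which they close (so a half turn about z gives the same grasp; the last joint's range is limited). The gripper opens to 85 mm and grips with 20 to 120 N. Pads are 22 mm wide; open, the fingers measure 114 mm over their backs; the gripper's body (76 mm by 85 mm) begins 54 mm behind the grasp point. The pads swing forward as they close: fully open they stand 13 mm farther back than shut.
Start: joints at [-1.132, 0.353, 1.633, -0, 1.155, -0.002], TCP at [266.663, -565.26, 205.781] pointing down, gripper open.
Joint ranges: [-2.63, 2.63], [-0.92, 2.1], [0.06, 2.66], [-1.3, 4.44], [0, 2.69], [-3.02, 3.02]. Speed limits (rad/s): [2.22, 2.22, 2.79, 3.14, 3.14, 3.14].

### API

Orientations are given as [roll, pitch, yaw] about the fixed x, y, z axes, in that order (R = Rz(yaw) Ry(pitch) Rx(roll)).
In Python, from rig import sensors, grab_frame, camera_params, order gives the robot as it stands. The module is installed in compiled form; this text tells all that it offers.
- The arm moves only by the tool move_arm, never from a script. Its argument "motion" is a list of rows, each a list of 7 numbers: the turn, a rotation vector about the tool's x, y, z in normalised numbers (1 is 120 degrees), then the shift along the tool's x, y, z in shares of 0.4 m (1.0 is 0.4 m), then the finger opening in m, from 0 to 0.0854. A call has 1 to 8 rows; each row is the pose to reach, as a shift and turn from the pose commanded when the call began, along the tool's axes at that moment; what a row does not reach only later rows make up. A row lasts 1/8 s, in which the tool goes at most 62.5 mm and 10.7 degrees, less where a joint would pass 70% of its speed; a pose out of reach is approached as far as the arm can. Shift and turn numbers lie between -1 and 1, and a call with a number outside is refused. A call with a gripper value outside its range is refused whole. The fingers move at their own pace and stop on an object; "grip_force" is the grip in N (left out, the last holds). Time passes only in rows, so rows that repeat a pose let the fingers close. It gives the time, the measured TCP pose, the force, the opening and the grip force at its end, in the units of the state.
- sensors.sense(): the state, without advancing time (a new reading comes with each control period).
- grab_frame(name): name is "side" or "top" or "wrist"; returns (picture, depth): 480x640x3 uint8, red, green, blue; 480x640 float32, mm along the optical axis (not along the pixel's ray), 0 where there is no reading.
- camera_params(name): a dict with "camera_matrix" (3x3 intrinsics, pixels), "k1" (the pictures are not rectified: a ray, as slopes to the right and down, at radius r is drawn at 1 + k1 r^2 times it, then the intrinsics apply), "world_from_camera" (4x4, takes a point from camera to world coordinates). Camera axes: x right, y down, z forward; pixel columns grow to the right and rows downward; lengths in mm; the calibration is good to about 2 mm. A picture is of the moment at which its call begins: read the wrist's pose just before it. camera_params takes no time and is no camera call; for the wrist camera it gives the pose at the moment of the call.
- order.sign_off(): hands the job in; it is judged then, once.
The state is a dict: "clock": time; "qpos": joint angles; "qvel": joint speeds; "joint_efforts": joint torques, N m; "eef_pos": TCP position; "tcp_rot": TCP orientation; "contact_force": force on the tool from outside, world axes, zero at the start; "wrist_torque": the same for the moment, N m; "opening": opening from 0.0 (shut) to 1.0 (fully open); "grasp_force": force on a finger pad.
Only numpy, scipy, OpenCV 4.12 (cv2) and the standard library are available. Lean on these libraries where they do the work, as an engineer would, in place of code of your own. Each camera call takes 0.05 s, during which the arm holds its last target. There are 200 camera calls.

## Working session

There is one attempt and no reset: what is moved stays moved. The work goes in short steps, Python scripts to look and compute and a tool call to move; the robot and the scene stay as the last step left them, time stands still between calls to the robot, and variables do not carry over. Pictures are saved under pics/ and viewed, at most 10 in all, crops included, and the job is handed in when it is done.

Besides the shell and the picture viewer there is one more tool, called after "Emit:" by a JSON object that holds its "api" and its "payload", one argument or row to a line. move_arm: Moves the arm, as the interface text tells. Its arguments: {"type":"object","properties":{"motion":{"type":"array","items":{"type":"array","items":{"type":"number"}}},"grip_force":{"type":"number"}},"required":["motion"]}

```bash
mkdir -p pics
cat > h.py <<'E'
import numpy as np, cv2
from rig import sensors, grab_frame, camera_params, order
from scipy.spatial.transform import Rotation as R
def snap(n):
    p=camera_params(n); im,d=grab_frame(n); np.savez(f'{n}.npz',im=im,d=d,K=p['camera_matrix'],k1=p['k1'],T=p['world_from_camera'])
    return im
def world(n,uv,z=None):
    f=np.load(f'{n}.npz');K,T,k1=f['K'],f['T'],float(f['k1'])
    q=cv2.undistortPoints(np.float64([[uv]]),K,np.array([k1,0,0,0.]))[0,0]
    ray=np.array([q[0],q[1],1.])
    if z is None: s=f['d'][int(round(uv[1])),int(round(uv[0]))]
    else: s=(z-T[2,3])/(T[:3,:3]@ray)[2]
    return T[:3,:3]@(ray*s)+T[:3,3]
E
python3 - <<'E'
from h import *
a=snap('top');b=snap('side')
cv2.imwrite('pics/top.png',a[:,:,::-1]);cv2.imwrite('pics/side.png',b[:,:,::-1])
print(sensors.sense())
E
```

```text
{'clock': 0.1, 'qpos': array([-1.13240203e+00,  3.53573089e-01,  1.63407639e+00,  2.14403562e-05,
        1.15520653e+00, -2.37792532e-03]), 'qvel': array([-0.00071429, -0.0002279 , -0.00265175,  0.00230997,  0.00161437,
        0.00088134]), 'joint_efforts': array([ 7.81832878e-04, -6.06353974e+01, -3.42818427e+01,  8.40948610e-05,
        3.95220224e-03, -1.05312128e-05]), 'eef_pos': array([ 266.46764688, -564.82822417,  205.13328465]), 'tcp_rot': array([-3.14032934e+00, -2.26084940e-05,  4.40763537e-01]), 'contact_force': array([ 0.03632569, -0.51992945, -0.29513089]), 'wrist_torque': array([-0.01971041,  0.00844071, -0.00144008]), 'grasp_force': 0.0, 'opening': 0.9991340129442972}
```

View pics/top.png

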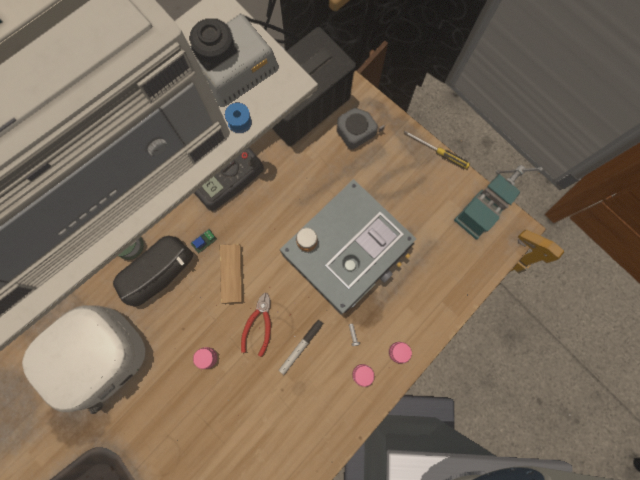

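View pics/side.png

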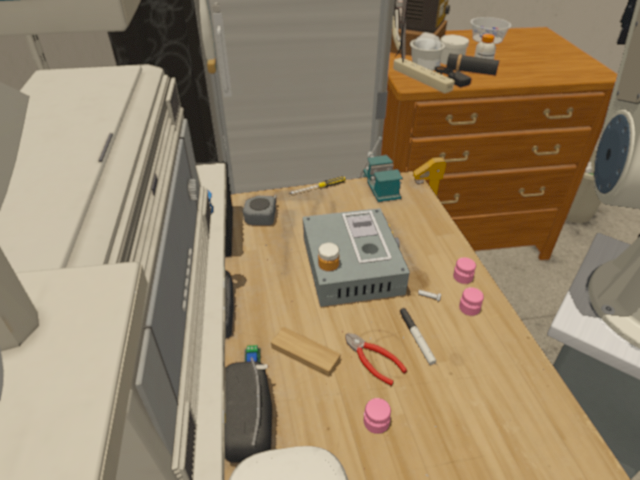

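The top picture shows the supply around (350,247). Its guard and ridge are at about (378,237), the round well at (350,263), and the jar at (307,238). The pink jars at (204,358), (364,375) and (401,352) are decoys. The knobs of the fascia face lower right at (395,268). I'll check this in a close crop.

Run:
```python
from h import *
a=np.load('top.npz')['im'][170:320,270:430]
cv2.imwrite('pics/crop.png',cv2.resize(a,(800,750)[:1]+(750,),interpolation=cv2.INTER_CUBIC)[:600,:,::-1] if 0 else cv2.resize(a,(640,600),interpolation=cv2.INTER_CUBIC)[:,:,::-1])
T=np.load('top.npz')['T'];print(T.round(2))
for uv in [(378,237),(350,264),(330,225),(420,300)]: print(uv,world('top',uv).round(1))
```

```text
[[ 5.0000e-02 -9.8000e-01  2.0000e-01  3.3591e+02]
 [-1.0000e+00 -5.0000e-02  0.0000e+00  3.0172e+02]
 [ 1.0000e-02 -2.0000e-01 -9.8000e-01  9.1171e+02]
 [ 0.0000e+00  0.0000e+00  0.0000e+00  1.0000e+00]]
(378, 237) [521.1 194.5  78.2]
(350, 264) [476.2 240.1  41.6]
(330, 225) [542.5 280.2  64.1]
(420, 300) [4.204e+02 1.031e+02 3.000e-01]
```

View pics/crop.png

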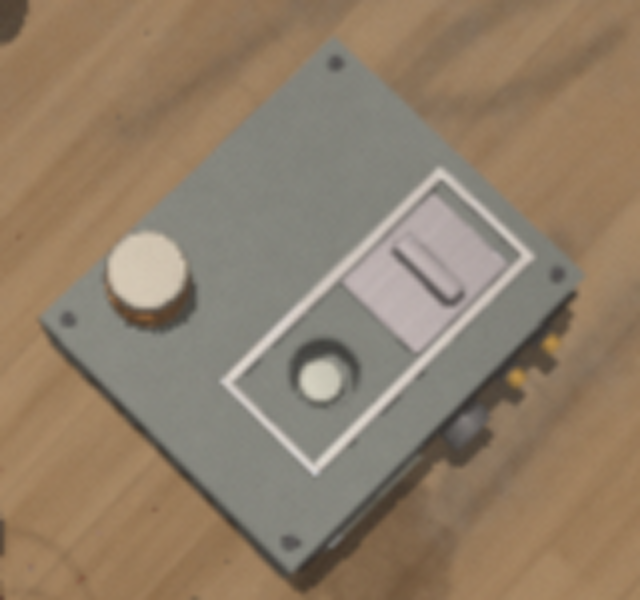

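```bash
cat >> h.py <<'E'
def c2p(u,v): return (270+(u+.5)/4-.5,170+(v+.5)/4-.5)
def fit(src,dst):
    s,d=np.array(src,float),np.array(dst)[:,:2]; sc,dc=s.mean(0),d.mean(0)
    c=((s-sc)*(d-dc)).sum(); k=((s-sc)[:,0]*(d-dc)[:,1]-(s-sc)[:,1]*(d-dc)[:,0]).sum()
    a=np.arctan2(k,c); M=np.array([[np.cos(a),-np.sin(a)],[np.sin(a),np.cos(a)]])
    t=dc-M@sc; return a,t,(d-(s@M.T+t))
E
python3 - <<'E'
from h import *
w=[world('top',c2p(*p),62) for p in [(335,40),(40,320),(295,572),(582,275)]]
a,t,r=fit([(80,-95),(80,95),(-80,95),(-80,-95)],w);print(a,t.round(1),r.round(1).tolist())
M=np.array([[np.cos(a),-np.sin(a)],[np.sin(a),np.cos(a)]])
inv=lambda p:(M.T@(p[:2]-t)).round(1)
print('ridge',inv(world('top',c2p(428,268),80)),'round',inv(world('top',c2p(325,372),62)),'jar',inv(world('top',c2p(148,270),99)))
print('frame',[inv(world('top',c2p(*p),67)) for p in [(440,170),(532,257),(316,470),(225,381)]])
for n,p in dict(pre=(-28,-72),ridge=(-28,-45),).items(): print(n,(M@p+t).round(1))
E
```

```text
0.830064095619817 [509.1 246.3] [[-1.6, -0.9], [0.2, -0.5], [1.3, -0.8], [0.1, 2.2]]
ridge [-28.  -42.1] round [-27.3  20.6] jar [55.9 49.2]
frame [array([  0.4, -82.3]), array([-56.8, -82.2]), array([-55.2,  55.6]), array([ 1. , 55.9])]
pre [543.3 177. ]
ridge [523.4 195.2]
```

```bash
cat >> h.py <<'E'
A,TT=0.830,np.array([509.1,246.3])
def go(sx,sy,z,a=None,t=None):
    a=A if a is None else a; t=TT if t is None else t
    s=sensors.sense(); R0=R.from_euler('xyz',s['tcp_rot'])
    p=np.array([*(np.array([[np.cos(a),-np.sin(a)],[np.sin(a),np.cos(a)]])@[sx,sy]+t),z])
    R1=R.from_euler('xyz',[np.pi,0,a])
    print('rot',(R0.inv()*R1).as_rotvec().round(4),'shift m',(R0.inv().apply(p-s['eef_pos'])/1000).round(4),'t',s['clock'],'F',s['contact_force'].round(1))
E
python3 -c "
from h import *
go(-28,-72,180)"
```

```text
rot [-1.200e-03 -3.000e-04 -3.892e-01] shift m [ 0.5669 -0.5528  0.0258] t 0.1 F [ 0.  -0.5 -0.3]
```

Careful with the scale: shifts go in shares of 0.4 m and turns go in shares of 120 degrees. That gives: 0.325 m / 0.4 = 0.8125, -0.32 m / 0.4 = -0.8, -0.389 rad / 2.0944 = -0.1857.

Emit:
{"api": "move_arm", "payload": {
  "motion": [
    [0,0,-0.0477,0.1,-0.1,0,0],
    [0,0,-0.1194,0.2,-0.2,0,0],
    [0,0,-0.1857,0.3,-0.3,0,0],
    [0,0,-0.1857,0.4,-0.4,0,0],
    [0,0,-0.1857,0.5,-0.5,0,0],
    [0,0,-0.1857,0.6,-0.6,0,0],
    [0,0,-0.1857,0.7125,-0.7,0,0],
    [0,0,-0.1857,0.8125,-0.8,0,0]
  ],
  "grip_force": 40
}}

```text
clock: 1.1
eef_pos: [424.5, -135.3, 205.8]
tcp_rot: [3.141, -0.0, 0.83]
contact_force: [0.6, -0.9, -0.4]
opening: 0.001
grasp_force: 0.0
```

```bash
python3 -c "
from h import *
go(-28,-72,180)"
```

```text
rot [ 0.0003 -0.0002 -0.0003] shift m [ 0.3107 -0.1232  0.0258] t 1.1 F [ 0.6 -0.9 -0.4]
```

To row units: 0.311 m / 0.4 = 0.7775, 0.27 m / 0.4 = 0.675.

Emit:
{"api": "move_arm", "payload": {
  "motion": [
    [0,0,0,0.1125,-0.045,0,0],
    [0,0,0,0.225,-0.09,0,0],
    [0,0,0,0.3375,-0.135,0,0],
    [0,0,0,0.45,-0.18,0,0],
    [0,0,0,0.5625,-0.225,0.02,0],
    [0,0,0,0.675,-0.2675,0.04,0],
    [0,0,0,0.7775,-0.3075,0.065,0],
    [0,0,0,0.7775,-0.3075,0.065,0]
  ]
}}

```text
clock: 2.1
eef_pos: [543.3, 177.5, 178.5]
tcp_rot: [-3.141, 0.001, 0.833]
contact_force: [-0.8, -0.1, -0.3]
opening: 0.002
grasp_force: 0.0
```

Run:
```python
from h import *
go(-28,-72,180)
a=snap('wrist');cv2.imwrite('pics/w1.png',a[:,:,::-1])
```

```text
rot [-0.001   0.0009  0.0026] shift m [-0.0004  0.0004 -0.0015] t 2.1 F [-0.8 -0.1 -0.3]
```

View pics/w1.png

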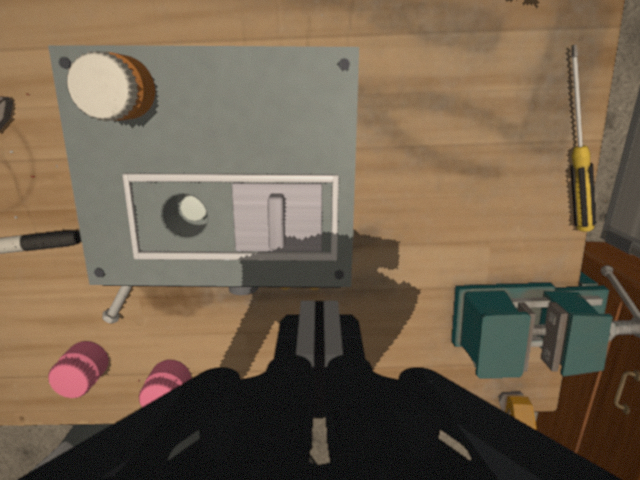

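The wrist view shows the supply square to the tool, with corners at (51,46), (358,46), (352,287) and (88,285). The frame corners are (124,175), (337,176), (337,259) and (136,259), and the ridge top is about (276,198)-(277,248). The vise on the right is clear. I'll refit the pose from these.

Run:
```python
from h import *
w=[world('wrist',p,62) for p in [(51,46),(358,46),(352,287),(88,285)]]
a,t,r=fit([(80,95),(80,-95),(-80,-95),(-80,95)],w);print(a,t.round(1),r.round(1).tolist())
w2=[world('wrist',p,67) for p in [(124,175),(337,176),(337,259),(136,259)]]
a2,t2,r2=fit([(.5,56),(.5,-82),(-56.5,-82),(-56.5,56)],w2);print(a2,t2.round(1),r2.round(1).tolist())
M=np.array([[np.cos(a),-np.sin(a)],[np.sin(a),np.cos(a)]])
inv=lambda p:(M.T@(p[:2]-t)).round(1)
f=np.load('wrist.npz');pt=[world('wrist',(u,v)) for u in range(225,330,1) for v in range(185,250,2)]
pt=np.array([[*inv(p),p[2]] for p in pt]); rd=pt[(pt[:,2]>74)&(pt[:,2]<90)]
print('ridge',len(rd),rd.min(0),rd.max(0),rd.mean(0)); print('plate z',np.median(pt[:,2]))
```

```text
0.8239179344171678 [510.7 246.2] [[0.9, -1.1], [-0.1, 1.0], [0.4, -0.6], [-1.1, 0.7]]
0.8306910343901075 [511.  246.1] [[-0.0, 1.5], [0.8, -0.0], [0.6, -1.5], [-1.3, -0.0]]
ridge 437 [-45.1        -47.9         74.01627068] [ -9.4        -37.7         82.19279433] [-26.27757437 -43.03867277  79.86248509]
plate z 65.906883819423
```

```bash
sed -i 's/^A,TT=.*/A,TT=0.829,np.array([510.4,246.2])/' h.py; python3 -c "
from h import *
go(-28,-72,71)"
```

```text
rot [-0.0008  0.0016  0.003 ] shift m [0.002  0.0009 0.1079] t 2.15 F [-0.4 -0.5 -0.6]
```

To row units: 0.108 m / 0.4 = 0.27, 0.002 m / 0.4 = 0.005.

Emit:
{"api": "move_arm", "payload": {
  "motion": [
    [0,0,0,0.005,0.0025,0.075,0],
    [0,0,0,0.005,0.0025,0.15,0],
    [0,0,0,0.005,0.0025,0.225,0],
    [0,0,0,0.005,0.0025,0.26,0],
    [0,0,0,0.005,0.0025,0.27,0],
    [0,0,0,0.005,0.0025,0.27,0]
  ]
}}

```text
clock: 2.9
eef_pos: [545.8, 175.9, 72.5]
tcp_rot: [3.141, -0.001, 0.829]
contact_force: [-0.3, 0.4, 0.3]
opening: -0.001
grasp_force: 0.0
```

```bash
python3 -c "
from h import *
go(-28,-2.5,71)"
```

```text
rot [ 0.0005 -0.0007  0.0005] shift m [-0.0001 -0.0711  0.0015] t 2.9 F [-0.3  0.4  0.3]
```

To row units: -0.062 m / 0.4 = -0.155, 0.001 m / 0.4 = 0.0025.

Emit:
{"api": "move_arm", "payload": {
  "motion": [
    [0,0,0,0,-0.02,0.0025,0],
    [0,0,0,0,-0.04,0.0025,0],
    [0,0,0,0,-0.06,0.0025,0],
    [0,0,0,0,-0.08,0.0025,0],
    [0,0,0,0,-0.1,0.0025,0],
    [0,0,0,0,-0.12,0.0025,0],
    [0,0,0,0,-0.14,0.0025,0],
    [0,0,0,0,-0.155,0.0025,0]
  ]
}}

```text
clock: 3.9
eef_pos: [499.2, 218.3, 70.8]
tcp_rot: [-3.142, 0.0, 0.83]
contact_force: [0.5, 0.5, 0.2]
opening: 0.003
grasp_force: 0.0
```

Run:
```python
from h import *
go(-28,-2.5,71)
a=snap('wrist');snap('top');cv2.imwrite('pics/w2.png',a[:,:,::-1])
```

```text
rot [-0.0001  0.0001  0.001 ] shift m [ 0.0002 -0.0081 -0.0002] t 3.9 F [0.5 0.5 0.2]
```

View pics/w2.png

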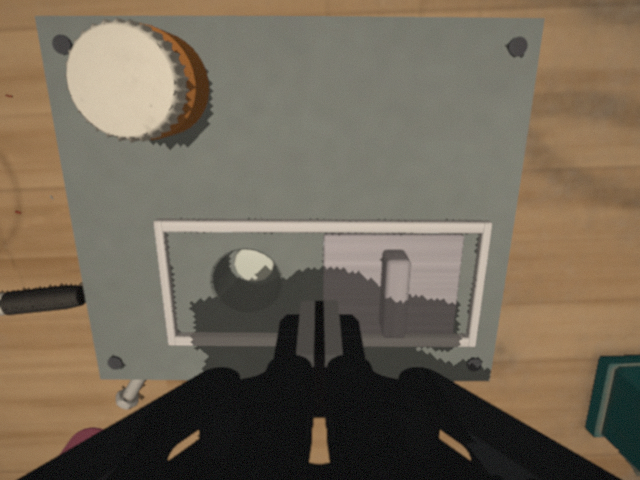

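The fingers are now left of the ridge, which sits at (396,290), and the guard hasn't moved. They seem to have missed it or passed over it, so I'll check the geometry.

Run:
```python
from h import *
f=np.load('wrist.npz');s=sensors.sense();K,T=f['K'],f['T']
def pj(p):
    c=T[:3,:3].T@(np.array(p)-T[:3,3]); return cv2.projectPoints(c[None],np.zeros(3),np.zeros(3),K,np.array([float(f['k1']),0,0,0]))[0].ravel().round(0)
print('tcp px',pj(s['eef_pos']),T[:3,3].round(1),s['eef_pos'])
for uv in [(302,303),(309,303),(320,303),(331,303),(309,340),(320,330),(395,255),(397,270),(397,320),(440,260)]: print(uv,world('wrist',uv).round(1))
M=np.array([[np.cos(A),-np.sin(A)],[np.sin(A),np.cos(A)]])
for q in [(-28,-43,80),(-10,-43,80),(-46,-43,80)]: print('ridge exp',q,pj([*(M@q[:2]+TT),q[2]]))
inv=lambda p:(M.T@(p[:2]-TT)).round(1)
print(inv(s['eef_pos']),[inv(world('wrist',p,80)) for p in [(397,252),(410,260),(383,335),(406,335)]])
print([inv(world('wrist',p,62)) for p in [(38,17),(543,18),(490,380),(101,378)]])
```

```text
tcp px [317. 292.] [554.3 277.3 239.4] [499.12325678 218.32250609  70.7814517 ]
(302, 303) [503.2 230.3 103.9]
(309, 303) [505.1 228.7 104.1]
(320, 303) [507.7 225.9 103.6]
(331, 303) [510.4 223.1 103. ]
(309, 340) [504.7 227.6 126.3]
(320, 330) [507.5 225.7 121.3]
(395, 255) [535.2 210.6  75.4]
(397, 270) [532.3 207.   80.1]
(397, 320) [518.1 189.8  80.5]
(440, 260) [547.  192.3  66.9]
ridge exp (-28, -43, 80) [396. 301.]
ridge exp (-10, -43, 80) [399. 260.]
ridge exp (-46, -43, 80) [394. 340.]
[-28.2 -10.5] [array([ -6.5, -42.2]), array([ -9.9, -47.5]), array([-43.8, -38.4]), array([-43.8, -48.1])]
[array([80.4, 93.7]), array([ 80. , -95.1]), array([-79.9, -95.1]), array([-78.9,  95.2])]
```

Run:
```python
from h import *
for v in range(255,345,6): print(v,world('wrist',(314,v)).round(0),world('wrist',(290,v)).round(0))
print(sensors.sense()['opening'])
a=snap('side')[180:330,270:470];cv2.imwrite('pics/s2.png',cv2.resize(a,(800,600),interpolation=cv2.INTER_CUBIC)[:,:,::-1])
```

```text
255 [507. 229.  62.] [500. 237.  63.]
261 [505. 227.  61.] [498. 235.  64.]
267 [504. 226.  65.] [496. 232.  63.]
273 [502. 223.  62.] [494. 231.  63.]
279 [500. 221.  63.] [492. 228.  63.]
285 [497. 219.  62.] [490. 226.  63.]
291 [496. 217.  62.] [488. 224.  63.]
297 [494. 214.  62.] [486. 222.  63.]
303 [506. 227. 103.] [484. 220.  63.]
309 [506. 227. 108.] [481. 217.  62.]
315 [506. 227. 111.] [497. 230. 104.]
321 [506. 227. 116.] [497. 229. 108.]
327 [506. 227. 120.] [554. 277. 239.]
333 [506. 227. 122.] [498. 229. 116.]
339 [507. 228. 128.] [498. 230. 121.]
-0.00026917894437339976
```

View pics/s2.png

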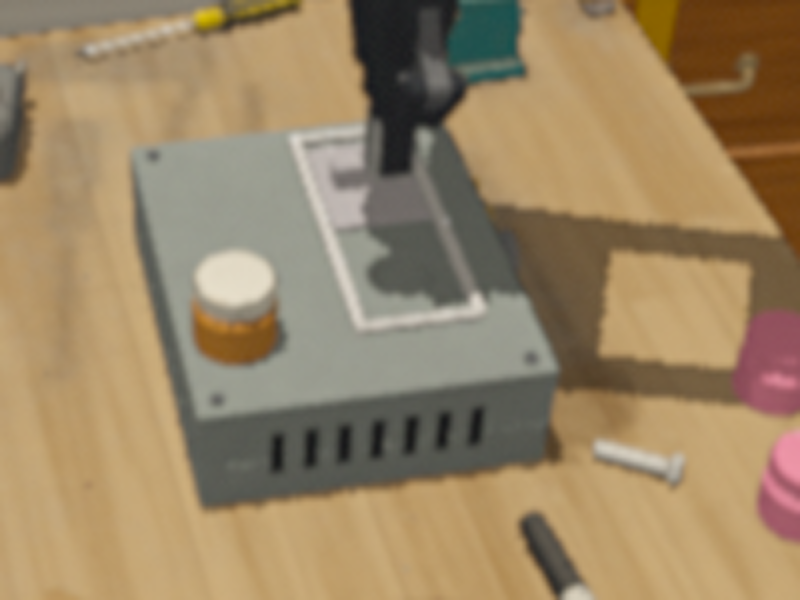

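The side view shows the fingertips hovering about 100 mm up, in front of the ridge. The true finger end is about 30 mm above the reported TCP, and the lateral position agrees. I'll get an independent figure for that offset from the side camera.

Run:
```python
from h import *
s=sensors.sense()
for u in (364,367,370):
    for v in range(214,228,1): 
        p=world('side',(u,v)); print((u,v),p.round(0),end=' ')
    print()
f=np.load('side.npz');K,T=f['K'],f['T']
for z in (71,80,90,100,105):
    p=np.array([*s['eef_pos'][:2],z]);c=T[:3,:3].T@(p-T[:3,3]);print(z,cv2.projectPoints(c[None],np.zeros(3),np.zeros(3),K,np.array([float(f['k1']),0,0,0]))[0].ravel().round(1))
go(-28,-72,71)
```

```text
(364, 214) [500. 227. 124.] (364, 215) [500. 228. 122.] (364, 216) [499. 229. 121.] (364, 217) [500. 227. 117.] (364, 218) [500. 226. 114.] (364, 219) [499. 227. 113.] (364, 220) [499. 227. 111.] (364, 221) [500. 226. 107.] (364, 222) [499. 227. 106.] (364, 223) [500. 225. 102.] (364, 224) [498. 228. 102.] (364, 225) [499. 226.  98.] (364, 226) [518. 193.  66.] (364, 227) [517. 195.  65.] 
(367, 214) [493. 229. 128.] (367, 215) [492. 230. 127.] (367, 216) [492. 229. 124.] (367, 217) [493. 228. 121.] (367, 218) [492. 230. 120.] (367, 219) [492. 229. 118.] (367, 220) [493. 227. 113.] (367, 221) [492. 228. 112.] (367, 222) [492. 228. 110.] (367, 223) [492. 228. 107.] (367, 224) [494. 225. 103.] (367, 225) [496. 221.  97.] (367, 226) [513. 191.  67.] (367, 227) [511. 194.  67.] 
(370, 214) [490. 223. 126.] (370, 215) [489. 225. 125.] (370, 216) [489. 224. 123.] (370, 217) [489. 224. 120.] (370, 218) [488. 225. 119.] (370, 219) [488. 225. 117.] (370, 220) [489. 223. 113.] (370, 221) [489. 224. 111.] (370, 222) [488. 224. 110.] (370, 223) [489. 222. 105.] (370, 224) [493. 215.  97.] (370, 225) [508. 188.  70.] (370, 226) [508. 188.  67.] (370, 227) [508. 187.  64.] 
71 [365.4 234.2]
80 [365.7 230.5]
90 [366.  226.3]
100 [366.3 222.1]
105 [366.5 219.9]
rot [0.0001 0.     0.0013] shift m [ 0.      0.0611 -0.0002] t 4.05 F [0.1 0.1 0.2]
```

To row units: 0.061 m / 0.4 = 0.1525, 0.03 m / 0.4 = 0.075.

Emit:
{"api": "move_arm", "payload": {
  "motion": [
    [0,0,0,0,0.075,0,0],
    [0,0,0,0,0.1525,0,0],
    [0,0,0,0,0.1525,0,0],
    [0,0,0,0,0.1525,0.025,0],
    [0,0,0,0,0.1525,0.05,0],
    [0,0,0,0,0.1525,0.06,0],
    [0,0,0,0,0.1525,0.0675,0],
    [0,0,0,0,0.1525,0.0675,0]
  ]
}}

```text
clock: 5.05
eef_pos: [544.4, 176.9, 43.6]
tcp_rot: [-3.141, 0.0, 0.83]
contact_force: [0.4, -0.2, -0.1]
opening: -0.001
grasp_force: 0.0
```

Run:
```python
from h import *
go(-28,-2.5,42)
snap('wrist')
M=np.array([[np.cos(A),-np.sin(A)],[np.sin(A),np.cos(A)]])
s=sensors.sense();print(s['eef_pos'].round(1),s['contact_force'].round(1))
for v in range(290,330,4): 
    p=world('wrist',(314,v)); print(v,p.round(0),(M.T@(p[:2]-TT)).round(0))
```

```text
rot [-0.0001  0.0003  0.0011] shift m [ 0.0002 -0.0694  0.0016] t 5.05 F [ 0.4 -0.2 -0.1]
[544.6 176.9  43.8] [ 0.3 -0.5 -0.1]
290 [551. 186.  65.] [-17. -71.]
294 [550. 185.  65.] [-19. -71.]
298 [549. 184.  67.] [-20. -71.]
302 [551. 186.  76.] [-17. -71.]
306 [551. 186.  78.] [-17. -71.]
310 [551. 185.  80.] [-17. -71.]
314 [552. 186.  85.] [-17. -71.]
318 [551. 185.  86.] [-17. -71.]
322 [551. 186.  89.] [-17. -71.]
326 [551. 185.  91.] [-17. -71.]
```

To row units: -0.032 m / 0.4 = -0.08, 0.002 m / 0.4 = 0.005.

Emit:
{"api": "move_arm", "payload": {
  "motion": [
    [0,0,0,0,0,0.005,0],
    [0,0,0,0,-0.02,0.005,0],
    [0,0,0,0,-0.04,0.005,0],
    [0,0,0,0,-0.06,0.005,0],
    [0,0,0,0,-0.08,0.005,0],
    [0,0,0,0,-0.08,0.005,0]
  ]
}}

```text
clock: 5.85
eef_pos: [520.4, 198.9, 41.8]
tcp_rot: [-3.141, 0.0, 0.831]
contact_force: [-0.2, 0.5, 0.5]
opening: -0.0
grasp_force: 0.0
```

Run:
```python
from h import *
go(-28,-2.5,42)
a=snap('wrist');cv2.imwrite('pics/w3.png',a[:,:,::-1])
```

```text
rot [-0.0003  0.0002  0.0015] shift m [ 0.0002 -0.0368 -0.0002] t 5.85 F [-0.2  0.5  0.5]
```

View pics/w3.png

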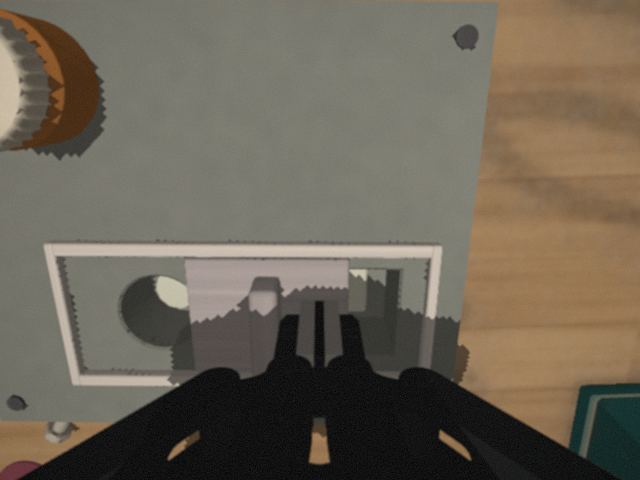

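The guard is moving: the ridge at (265,290) sits just left of the fingers, and the rectangular well is appearing on the right at about (375,300). I'll keep pushing.

To row units: -0.034 m / 0.4 = -0.085, -0.033 m / 0.4 = -0.0825.

Emit:
{"api": "move_arm", "payload": {
  "motion": [
    [0,0,0,0,-0.02,0,0],
    [0,0,0,0,-0.04,0,0],
    [0,0,0,0,-0.06,0,0],
    [0,0,0,0,-0.075,0,0],
    [0,0,0,0,-0.0825,0,0],
    [0,0,0,0,-0.085,0,0]
  ]
}}

```text
clock: 6.65
eef_pos: [495.8, 221.5, 41.8]
tcp_rot: [3.142, -0.0, 0.83]
contact_force: [1.2, -0.3, 0.3]
opening: 0.003
grasp_force: 0.8
```

```bash
cat >> h.py <<'E'
def ridge():
    M=np.array([[np.cos(A),-np.sin(A)],[np.sin(A),np.cos(A)]]);f=np.load('wrist.npz')
    pt=np.array([world('wrist',(u,v)) for u in range(20,640,2) for v in range(240,400,2)])
    q=np.c_[(pt[:,:2]-TT)@M,pt[:,2]]
    k=q[(q[:,2]>76)&(q[:,2]<84)&(q[:,0]>-44)&(q[:,0]<-12)&(abs(q[:,1]+13)<55)]
    print('ridge n',len(k),np.percentile(k,[2,50,98],axis=0).round(1).tolist() if len(k) else '')
E
python3 - <<'E'
from h import *
go(-28,-2.5,42); snap('wrist'); ridge()
E
```

```text
rot [ 0.0001 -0.0001  0.0011] shift m [ 0.     -0.0034 -0.0002] t 6.65 F [ 1.2 -0.3  0.3]
ridge n 655 [[-40.1, -18.1, 76.6], [-20.9, 10.0, 80.4], [-12.7, 16.4, 83.5]]
```

To row units: -0.005 m / 0.4 = -0.0125, -0.004 m / 0.4 = -0.01.

Emit:
{"api": "move_arm", "payload": {
  "motion": [
    [0,0,0,0,-0.005,0,0],
    [0,0,0,0,-0.01,0,0],
    [0,0,0,0,-0.0125,0,0],
    [0,0,0,0,-0.0125,0,0]
  ]
}}

```text
clock: 7.2
eef_pos: [492.1, 224.7, 41.8]
tcp_rot: [-3.141, 0.0, 0.83]
contact_force: [0.8, 0.3, 0.8]
opening: -0.003
grasp_force: 0.4
```

Run:
```python
from h import *
go(-28,-2.5,42); snap('wrist'); ridge()
```

```text
rot [-0.0001  0.0002  0.0008] shift m [ 0.0002  0.0015 -0.0002] t 7.2 F [0.8 0.3 0.8]
ridge n 663 [[-39.8, -13.5, 76.4], [-21.1, 15.2, 80.3], [-12.7, 21.4, 83.3]]
```

To row units: -0.001 m / 0.4 = -0.0025.

Emit:
{"api": "move_arm", "payload": {
  "motion": [
    [0,0,0,0,-0.0025,0,0],
    [0,0,0,0,-0.0025,0,0]
  ]
}}

```text
clock: 7.5
eef_pos: [491.6, 225.1, 41.8]
tcp_rot: [3.141, 0.0, 0.83]
contact_force: [2.5, -3.2, 0.1]
opening: -0.005
grasp_force: 1.8
```

To row units: -0.001 m / 0.4 = -0.0025.

Emit:
{"api": "move_arm", "payload": {
  "motion": [
    [0,0,0,0,-0.0025,0,0],
    [0,0,0,0,-0.0025,0,0]
  ]
}}

```text
clock: 7.75
eef_pos: [491.5, 225.4, 41.8]
tcp_rot: [3.14, -0.0, 0.83]
contact_force: [5.7, -6.6, -1.5]
opening: 0.002
grasp_force: 4.3
```

At the stop, with about 9 N. I'll back off, rise, and move over the well.

To row units: 0.046 m / 0.4 = 0.115, 0.04 m / 0.4 = 0.1.

Emit:
{"api": "move_arm", "payload": {
  "motion": [
    [0,0,0,0,0.01,0,0],
    [0,0,0,0,0.015,-0.025,0],
    [0,0,0,0,0.05,-0.0625,0],
    [0,0,0,0,0.1,-0.0625,0],
    [0,0,0,0,0.115,-0.0625,0],
    [0,0,0,0,0.115,-0.0625,0]
  ]
}}

```text
clock: 8.5
eef_pos: [524.8, 194.3, 66.4]
tcp_rot: [-3.141, 0.001, 0.828]
contact_force: [-0.8, 0.0, -0.2]
opening: -0.001
grasp_force: 0.0
```

Run:
```python
from h import *
go(-28,-45,67); a=snap('wrist'); ridge()
cv2.imwrite('pics/w4.png',a[:,:,::-1])
```

```text
rot [-0.0004  0.0005 -0.0006] shift m [ 0.0005 -0.0007 -0.0006] t 8.5 F [-0.8  0.  -0.2]
ridge n 483 [[-43.3, 11.9, 76.8], [-27.3, 15.9, 80.2], [-12.6, 21.4, 81.6]]
```

View pics/w4.png

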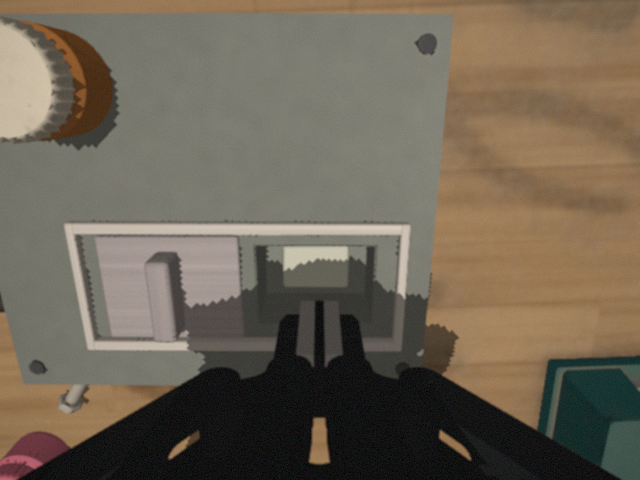

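The guard is fully open, with the ridge at (160,295) and against the left stop. The white reset key shows in the clear rectangular well at about (316,265), and the fingers are centred over it. Before going in, I'll check how far the wider gripper parts sit above the tips.

Run:
```python
from h import *
M=np.array([[np.cos(A),-np.sin(A)],[np.sin(A),np.cos(A)]])
f=np.load('wrist.npz');s=sensors.sense();e=s['eef_pos']
pt=np.array([world('wrist',(u,v)) for u in range(100,560,3) for v in range(295,478,3) if f['d'][v,u]>0])
q=np.c_[(pt[:,:2]-e[:2])@M,pt[:,2]-e[2]]
q=q[(pt[:,2]>84)&(pt[:,2]<230)]
for lo in range(0,60,6):
    k=q[(abs(q[:,1])>=lo)&(abs(q[:,1])<lo+6)]
    if len(k): print(lo,len(k),'z above tcp min',np.percentile(k[:,2],[0,3]).round(0),'x',k[:,0].min().round(0),k[:,0].max().round(0))
print('key',[( (world('wrist',p)[:2]-TT)@M).round(1).tolist()+[world('wrist',p)[2].round(1)] for p in [(285,265),(316,265),(347,265),(316,248),(300,275)]])
```

```text
0 892 z above tcp min [30. 35.] x -12.0 18.0
6 928 z above tcp min [31. 38.] x 6.0 19.0
12 594 z above tcp min [34. 46.] x 6.0 18.0
18 392 z above tcp min [68. 70.] x -9.0 18.0
24 617 z above tcp min [70. 73.] x -9.0 14.0
30 734 z above tcp min [73. 77.] x -9.0 14.0
36 581 z above tcp min [80. 82.] x -8.0 14.0
42 246 z above tcp min [87. 89.] x 11.0 13.0
48 45 z above tcp min [94. 95.] x 11.0 13.0
key [[-26.4, -30.1, np.float64(41.0)], [-26.6, -45.1, np.float64(40.5)], [-26.8, -60.2, np.float64(40.1)], [-18.1, -45.1, np.float64(39.8)], [-32.4, -37.2, np.float64(39.4)]]
```

To row units: 0.05 m / 0.4 = 0.125, 0.048 m / 0.4 = 0.12.

Emit:
{"api": "move_arm", "payload": {
  "motion": [
    [0,0,0,0,0,0.0375,0],
    [0,0,0,0,0,0.075,0],
    [0,0,0,0,0,0.1,0],
    [0,0,0,0,0,0.12,0],
    [0,0,0,0,0,0.125,0],
    [0,0,0,0,0,0.125,0]
  ]
}}

```text
clock: 9.3
eef_pos: [524.8, 195.0, 16.8]
tcp_rot: [3.142, -0.0, 0.83]
contact_force: [0.9, 0.4, -0.9]
opening: 0.001
grasp_force: 0.0
```

Inside the well with no contact yet. I'll lower step by step.

To row units: 0.008 m / 0.4 = 0.02, 0.006 m / 0.4 = 0.015.

Emit:
{"api": "move_arm", "payload": {
  "motion": [
    [0,0,0,0,0,0.0075,0],
    [0,0,0,0,0,0.015,0],
    [0,0,0,0,0,0.02,0],
    [0,0,0,0,0,0.02,0]
  ]
}}

```text
clock: 9.8
eef_pos: [525.2, 195.2, 9.0]
tcp_rot: [3.141, -0.001, 0.83]
contact_force: [0.4, 0.4, 4.4]
opening: -0.001
grasp_force: 2.2
```

To row units: 0.002 m / 0.4 = 0.005.

Emit:
{"api": "move_arm", "payload": {
  "motion": [
    [0,0,0,0,0,0.005,0],
    [0,0,0,0,0,0.005,0]
  ]
}}

```text
clock: 10.05
eef_pos: [525.3, 195.2, 8.3]
tcp_rot: [3.141, -0.001, 0.83]
contact_force: [-4.6, -1.4, 20.3]
opening: -0.002
grasp_force: 10.1
```

To row units: 0.002 m / 0.4 = 0.005.

Emit:
{"api": "move_arm", "payload": {
  "motion": [
    [0,0,0,0,0,0.005,0],
    [0,0,0,0,0,0.005,0]
  ]
}}

```text
clock: 10.3
eef_pos: [525.4, 195.2, 8.0]
tcp_rot: [3.141, -0.001, 0.83]
contact_force: [-9.8, -4.4, 41.3]
opening: -0.003
grasp_force: 20.8
```

Full pressure is on, so I'll release in small steps. If it really is the key, the force should fall along the spring, from 5 to 2 N over 6 mm.

To row units: -0.004 m / 0.4 = -0.01.

Emit:
{"api": "move_arm", "payload": {
  "motion": [
    [0,0,0,0,0,-0.01,0],
    [0,0,0,0,0,-0.01,0]
  ]
}}

```text
clock: 10.55
eef_pos: [525.2, 195.2, 9.5]
tcp_rot: [3.141, -0.001, 0.83]
contact_force: [0.2, 0.8, 4.6]
opening: -0.001
grasp_force: 2.2
```

To row units: -0.002 m / 0.4 = -0.005.

Emit:
{"api": "move_arm", "payload": {
  "motion": [
    [0,0,0,0,0,-0.005,0],
    [0,0,0,0,0,-0.005,0]
  ]
}}

```text
clock: 10.8
eef_pos: [525.2, 195.2, 10.9]
tcp_rot: [3.141, -0.001, 0.83]
contact_force: [2.0, 1.4, 2.5]
opening: 0.002
grasp_force: 1.9
```

To row units: -0.002 m / 0.4 = -0.005.

Emit:
{"api": "move_arm", "payload": {
  "motion": [
    [0,0,0,0,0,-0.005,0],
    [0,0,0,0,0,-0.005,0]
  ]
}}

```text
clock: 11.05
eef_pos: [524.7, 195.0, 12.8]
tcp_rot: [-3.142, 0.0, 0.83]
contact_force: [1.2, -0.2, 2.4]
opening: 0.0
grasp_force: 1.4
```

To row units: -0.002 m / 0.4 = -0.005.

Emit:
{"api": "move_arm", "payload": {
  "motion": [
    [0,0,0,0,0,-0.005,0],
    [0,0,0,0,0,-0.005,0]
  ]
}}

```text
clock: 11.3
eef_pos: [524.0, 194.7, 14.5]
tcp_rot: [-3.141, 0.001, 0.83]
contact_force: [0.2, -0.2, 2.2]
opening: -0.001
grasp_force: 1.0
```

The spring profile matches the key. I'll lift out and go to the far side of the ridge.

To row units: -0.088 m / 0.4 = -0.22, -0.06 m / 0.4 = -0.15.

Emit:
{"api": "move_arm", "payload": {
  "motion": [
    [0,0,0,0,0,-0.05,0],
    [0,0,0,0,0,-0.1,0],
    [0,0,0,0,0,-0.1625,0],
    [0,0,0,0,0,-0.1625,0],
    [0,0,0,0,-0.075,-0.1625,0],
    [0,0,0,0,-0.15,-0.1625,0],
    [0,0,0,0,-0.22,-0.1625,0],
    [0,0,0,0,-0.22,-0.1625,0]
  ]
}}

```text
clock: 12.3
eef_pos: [457.6, 254.6, 78.6]
tcp_rot: [-3.141, 0.003, 0.832]
contact_force: [0.1, -0.1, -0.8]
opening: -0.0
grasp_force: 0.0
```

Run:
```python
from h import *
go(-28,43,45); a=snap('wrist'); ridge()
M=np.array([[np.cos(A),-np.sin(A)],[np.sin(A),np.cos(A)]])
cv2.imwrite('pics/w5.png',a[:,:,::-1])
```

```text
rot [-0.0011  0.0026  0.0028] shift m [0.0015 0.0017 0.0336] t 12.3 F [ 0.1 -0.1 -0.8]
ridge n 408 [[-42.9, 12.9, 77.5], [-27.3, 17.9, 80.3], [-12.4, 22.5, 81.5]]
```

View pics/w5.png

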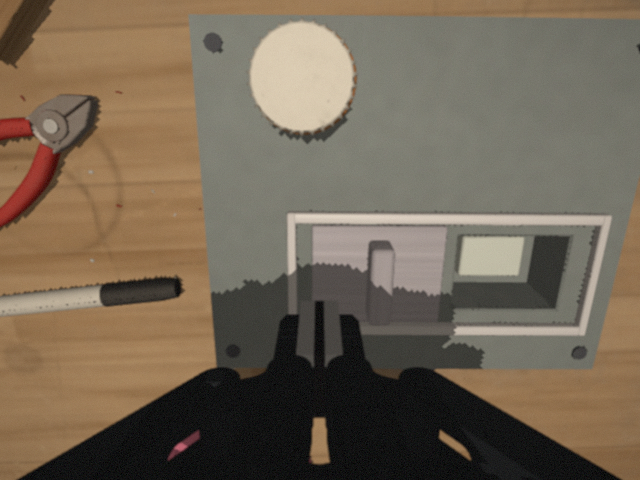

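The ridge at (380,285) is now right of the fingers, the key is up and the jar hasn't moved. I'll lower and push back toward -y.

Emit:
{"api": "move_arm", "payload": {
  "motion": [
    [0,0,0,0.0025,0,0.0375,0],
    [0,0,0,0.0025,0,0.0675,0],
    [0,0,0,0.0025,0,0.0825,0],
    [0,0,0,0.0025,0,0.0825,0],
    [0,0,0,0.0025,0.02,0.0825,0],
    [0,0,0,0.0025,0.04,0.0825,0],
    [0,0,0,0.0025,0.06,0.0825,0],
    [0,0,0,0.0025,0.08,0.0825,0]
  ]
}}

```text
clock: 13.35
eef_pos: [484.6, 233.2, 47.0]
tcp_rot: [3.142, -0.0, 0.83]
contact_force: [-1.1, 2.4, 1.2]
opening: -0.002
grasp_force: 0.9
```

Run:
```python
from h import *
go(-28,-28,45); a=snap('wrist'); ridge()
```

```text
rot [ 0.     -0.0003  0.0006] shift m [-0.001   0.0382  0.002 ] t 13.35 F [-1.1  2.4  1.2]
ridge n 512 [[-39.6, -11.8, 77.6], [-19.9, -6.6, 80.4], [-12.5, 20.0, 83.7]]
```

To row units: 0.035 m / 0.4 = 0.0875, 0.001 m / 0.4 = 0.0025.

Emit:
{"api": "move_arm", "payload": {
  "motion": [
    [0,0,0,0,0.02,0.0025,0],
    [0,0,0,0,0.04,0.0025,0],
    [0,0,0,0,0.06,0.0025,0],
    [0,0,0,0,0.075,0.0025,0],
    [0,0,0,0,0.085,0.0025,0],
    [0,0,0,0,0.0875,0.0025,0],
    [0,0,0,0,0.0875,0.0025,0]
  ]
}}

```text
clock: 14.28
eef_pos: [509.9, 209.9, 45.7]
tcp_rot: [3.141, 0.0, 0.83]
contact_force: [-0.1, 0.5, 1.1]
opening: -0.003
grasp_force: 0.1
```

To row units: 0.0015 m / 0.4 = 0.0038, 0.001 m / 0.4 = 0.0025.

Emit:
{"api": "move_arm", "payload": {
  "motion": [
    [0,0,0,0,0.0025,0,0],
    [0,0,0,0,0.0038,0,0],
    [0,0,0,0,0.0038,0,0]
  ]
}}

```text
clock: 14.65
eef_pos: [510.8, 208.9, 45.7]
tcp_rot: [-3.141, 0.0, 0.83]
contact_force: [-0.7, 1.2, 1.1]
opening: -0.005
grasp_force: 0.7
```

Run:
```python
from h import *
go(-28,-28,45); a=snap('wrist'); ridge()
```

```text
rot [-0.0002  0.0002  0.0009] shift m [-0.0008  0.0025  0.0007] t 14.65 F [-0.7  1.2  1.1]
ridge n 557 [[-40.2, -48.2, 77.2], [-20.1, -42.5, 80.3], [-12.6, -15.5, 83.5]]
```

About 1.5–2 mm remain, so I'll push until the stop is felt.

To row units: 0.0015 m / 0.4 = 0.0038, 0.001 m / 0.4 = 0.0025.

Emit:
{"api": "move_arm", "payload": {
  "motion": [
    [0,0,0,0,0.0025,0,0],
    [0,0,0,0,0.0038,0,0],
    [0,0,0,0,0.0038,0,0]
  ]
}}

```text
clock: 15.08
eef_pos: [511.8, 208.0, 45.7]
tcp_rot: [-3.141, 0.0, 0.83]
contact_force: [-2.5, 3.4, -0.3]
opening: 0.0
grasp_force: 1.8
```

To row units: 0.001 m / 0.4 = 0.0025.

Emit:
{"api": "move_arm", "payload": {
  "motion": [
    [0,0,0,0,0.0025,0,0],
    [0,0,0,0,0.0025,0,0]
  ]
}}

```text
clock: 15.32
eef_pos: [512.0, 207.8, 45.7]
tcp_rot: [-3.14, 0.0, 0.829]
contact_force: [-4.8, 6.8, 1.2]
opening: -0.002
grasp_force: 4.1
```

At the stop, with about 8 N. I'll back off, lift clear and check.

To row units: -0.14 m / 0.4 = -0.35, -0.12 m / 0.4 = -0.3.

Emit:
{"api": "move_arm", "payload": {
  "motion": [
    [0,0,0,0,-0.01,0,0],
    [0,0,0,0,-0.015,-0.025,0],
    [0,0,0,0,-0.015,-0.1,0],
    [0,0,0,-0.025,-0.015,-0.2,0],
    [0,0,0,-0.075,-0.015,-0.3,0],
    [0,0,0,-0.125,-0.015,-0.35,0],
    [0,0,0,-0.125,-0.015,-0.35,0]
  ]
}}

```text
clock: 16.2
eef_pos: [475.3, 174.0, 188.1]
tcp_rot: [3.139, -0.003, 0.829]
contact_force: [1.0, 0.3, 0.1]
opening: 0.003
grasp_force: 0.0
```

Run:
```python
from h import *
a=snap('wrist');snap('top')
M=np.array([[np.cos(A),-np.sin(A)],[np.sin(A),np.cos(A)]])
cv2.imwrite('pics/w6.png',a[:,:,::-1])
s=sensors.sense();print(s['clock'],s['contact_force'].round(1))
pt=np.array([world('wrist',(u,v)) for u in range(100,540) for v in range(60,295,2)]);q=np.c_[(pt[:,:2]-TT)@M,pt[:,2]]
k=q[(q[:,2]>76)&(q[:,2]<84)&(q[:,0]>-46)&(q[:,0]<-10)&(abs(q[:,1]+13)<55)]
print(len(k),np.percentile(k,[2,50,98],axis=0).round(1).tolist())
```

```text
16.3 [ 0.5 -0.3  0.2]
439 [[-44.8, -49.3, 78.2], [-27.0, -44.3, 80.3], [-11.0, -39.6, 81.9]]
```

View pics/w6.png

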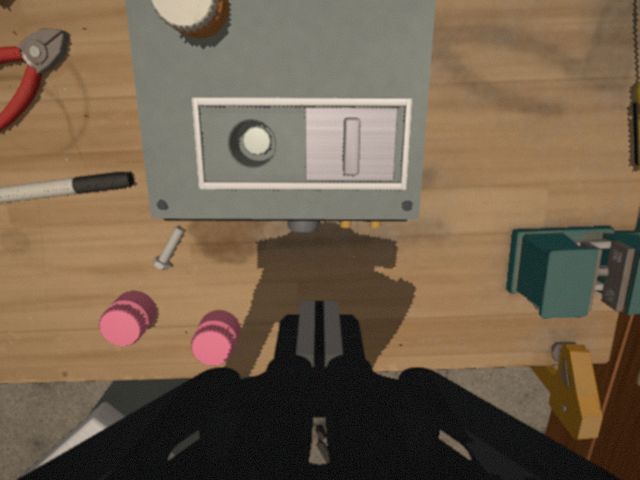

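The guard is shut, with the ridge at (352,146) measured at y ≈ -44.5 mm, 62 mm from its open position. The supply, jar, bolt and marker are where they were, and the arm is clear.

```bash
python3 -c "
from h import *
print(order.sign_off())"
```

```text
the job is handed in; nothing more can be done
None
```

The job is handed in at about 16 s: I slid the guard fully open, pressed the reset key to its stop (about 41 N at the fingertips at the peak), let it come up, and slid the guard shut against its stop; the last pictures showed the supply, the jar and the nearby items unmoved.

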